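# Free the board tray of a bench tester with its guarded release

## Robot

A 6-joint arm with a two-finger parallel gripper is mounted at the origin on the work surface. World frame = base frame: x ahead of the robot, y to its left, z up, the work surface at z = 0. Lengths are in m, angles in rad, forces in N, time in s.
With the tool pointing down it reaches from about 0.375 to 0.9 m from the base axis. Payload 3.1 kg.
Tool frame: the origin (TCP) lies on the centre line of the jaws, within the pads' length; the fingertips stand 22 mm ahead of it and the grasp point (between the pads) lies 3 mm ahead of it; z points along the fingers, x is the direction in which the jaws open and shut, and the axes are right-handed (so a half turn about z gives the same grasp; the last joint's range is limited). The gripper opens to 87 mm and grips with 3 to 60 N. Pads are 19 mm wide; open, the fingers measure 117 mm over their backs; the gripper's body (75 mm by 190 mm) begins 51 mm behind the grasp point.
Start: joints at [1.042, 0.527, 1.433, -0, 1.181, -0.178], TCP at [0.214, 0.587, 0.245] pointing down, gripper open.
Joint ranges: [-3.08, 3.08], [-0.75, 2.2], [0.22, 2.44], [-1.43, 4.57], [0, 2.65], [-2.85, 2.85]. Speed limits (rad/s): [2.79, 2.79, 3.14, 3.14, 3.14, 3.14].

## Interface

Orientations are given as a unit quaternion [x, y, z, w].
In Python, from rig import robot, camera, order gives the robot as it stands.
- The arm moves only by the shell command python3 -m pendant 'ROWS' [OPENING] [FORCE]. ROWS is JSON, a list of rows, each a list of 2 entries, a list of its own where there are three numbers: the shift along the tool's x, y, z in mm, then the turn about the tool's z in degrees. A call has 1 to 8 rows; each row shifts and turns the commanded pose from where the row before left it, along the tool's axes as they then stand; what a row does not reach is not made up. A row lasts 1/8 s, in which the tool goes at most 62.5 mm and 10.7 degrees, less where a joint would pass 70% of its speed; a pose out of reach is approached as far as the arm can. A call with a gripper value outside its range is refused whole. OPENING is the finger opening in mm, from 0 to 87, set as the call begins (- or left out, the last holds). The fingers move at their own pace and stop on an object; FORCE is the grip in N (left out, the last holds). Time passes only in rows, so rows that do not move let the fingers close. It gives the time, the measured TCP pose, the force and the opening at its end, in the units of the state.
- robot.get_obs(): the state, without advancing time (a new reading comes with each control period).
- camera(name): name is "scene" or "top"; returns a dict with "pixels" (420x560x3 uint8, blue, green, red), "mtx" (3x3 intrinsics, pixels), "R" (3x3) and "t" (3): a world point X has camera coordinates R X + t. Camera axes: x right, y down, z forward; pixel columns grow to the right and rows downward; lengths in m; the calibration is good to about 2 mm. A picture is of the moment at which its call begins. There is no depth.
- order.hand_in(): hands the job in, once; it reports no verdict.
The state is a dict: "time": time; "q": joint angles; "joint_velocities": joint speeds; "joint_torque": joint torques, N m; "position": TCP position; "tool_rot": TCP orientation; "ft_force": force on the tool from outside, world axes, zero at the start; "moment": the same for the moment, N m; "grip_width": finger opening in m.
Only numpy, scipy, OpenCV 4.12 (cv2) and the standard library are available. Lean on these libraries where they do the work, as an engineer would, in place of code of your own. Each camera call takes 0.05 s, during which the arm holds its last target. There are 200 camera calls.

## Task

Get the board tray of the bench tester to spring open: slide the safety shutter on its sloping panel fully to the side, press the release button underneath until the tray comes out, then slide the shutter fully closed again. Be gentle with the tester, leave the tray out, and do not disturb the other things on the bench.

Things in the scene. Friction and masses are not known exactly. Their poses are not given: they have to be found in the camera images.
- tester: bench board tester, a grey box fixed to the bench, 190 mm wide (y), 165 mm deep (x). Its top panel slopes up from its front at 0.35 rad, 88 mm high in front, 142 mm behind. Origin: centre of its underside, at bench height; x points from its front (the tray's side) to its back, y to its left as seen by someone facing its front (the robot's right), z up. The front faces away from the robot, give or take 0.4 rad. More than 40 N on any part of it is too much
- well (a point): centre of the 56 x 56 mm square opening (well, 36 mm deep) in the sloping panel, at the panel's surface; z is the panel's outward normal, x points up the slope, y to the tester's left, along the shutter's slide
- well_foot (a point): the point 30 mm below point well along the panel's normal; same axes. The grey round release button, 38 mm wide, flat-topped, is centred on this line. Its top is 3 to 18 mm below the panel surface, different each time and not measured: feel for it. It goes in along -z against 2 N at first, up to 6 N, then a hard stop at 7 mm; the tray is let go at about 5 mm. It springs back
- thumb_rib (a point): top middle of the thumb rib on the aluminium shutter; axes as point well. Rib: 10 mm thick (y), 44 mm long (x), 16 mm high, its top 21 mm above the panel surface. Shutter plate: 68 mm (x) by 64 mm (y), its top 5 mm above the panel surface. Two guide rails 8 mm high run along y, 35 to 41 mm up-slope and down-slope of the rib's middle; else the panel is flat
- shutter (a joint): how far the safety shutter has been slid to the tester's left (+y of point well, roughly towards the robot's right), m: 0 = covers the well with the rib over its centre, 0.062 = fully open, at its stop. Friction about 2.5 N, no spring; it stays where it is left
- tray (a joint): how far the board tray has come out of the tester's front (towards the tester's -x), m: 0 = locked in, 0.05 = fully out. A spring drives it out by itself within a second once it is let go; it stays out
- tray_lip (a point): top middle of the small lip on the tray's front, 60 mm wide, 52 mm above the bench; it moves with the tray, which is 128 mm wide and 10 to 54 mm above the bench
- flux_bottle: bystander, leave alone: small amber bottle, 36 mm across and 85 mm high, standing beside the tester at the robot's right; origin at the centre of its foot
- tip_jar: bystander, leave alone: clear jar with a steel lid, 48 mm across and 45 mm high, standing near the corner of the tester's front at the robot's left; origin at the centre of its foot
- screwdriver: bystander, leave alone: black-handled screwdriver, 170 mm long, lying beside the tester at the robot's left; origin under its middle
- spare_board: bystander, leave alone: green circuit board, 70 x 50 x 8 mm, lying flat near the corner of the tester's front at the robot's right; origin under its centre
- solder_reel: bystander, leave alone: steel-grey reel, 60 mm across and 50 mm high, standing on its flange on the bench at the robot's right; origin at the centre of its foot
- cutters: bystander, leave alone: black-handled cutters, about 120 mm long, lying on the bench at the robot's left; origin underneath, near the middle

How it is judged:
On the way, in this order (a step that is already met when the one before it is completed fails the run):
1. the shutter is fully open (slid at least 57 mm) (value of joint shutter above 0.057 m), for 0.1 s.
2. the release has been pressed and the tray is out (at least 40 mm) (value of joint tray above 0.04 m), for 0.2 s.
3. the shutter is fully closed again (within 5 mm) (value of joint shutter below 0.005 m), for 0.2 s.
At the end, for the whole second after the job is handed in: the tray stands out by at least 40 mm, and the shutter is closed over the button again (joint within 5 mm of zero) and at rest (value of joint tray above 0.04 m and value of joint shutter below 0.005 m and velocity of joint shutter below 0.01 m/s); the robot touches nothing.
It fails at once if the tester was pushed or pressed with more than 40 N (contact force between tester and anything else above 40 N).
It fails at once if one of the loose things on the bench was moved more than 30 mm (distance of any of flux_bottle, tip_jar, screwdriver, spare_board, solder_reel, cutters from where it was at the start of the episode above 0.03 m).
It also fails if it takes over 45 s, if anything falls off the work surface, if the arm or the gripper's body presses on something with over 40 N, if the wrist force passes 120 N, or if a joint passes its speed limit or range.

## Working session

There is one attempt and no reset: what is moved stays moved. The work goes in short steps, Python scripts to look and compute and a shell command to move; the robot and the scene stay as the last step left them, time stands still between calls to the robot, and variables do not carry over. Pictures are saved under pics/ and viewed, about 8 in all and at most 12, crops included, and the job is handed in when it is done.

```bash
mkdir -p pics; ls
python3 - <<'E'
from rig import robot,camera
import cv2,numpy as np
for n in("scene","top"):
    c=camera(n); cv2.imwrite(f"pics/{n}0.png",c["pixels"]); np.savez(f"{n}.npz",**c); print(n,-c["R"].T@c["t"],c["mtx"].tolist())
print(robot.get_obs())
E
```

```text
pics
scene [ 1.12455086 -0.5381189   1.0930628 ] [[494.59174177726504, 0.0, 276.11347656237234], [0.0, 494.59174177726504, 207.07932153692138], [0.0, 0.0, 1.0]]
top [4.41157836e-01 1.42065472e-03 1.57726811e+00] [[503.3156607150144, 0.0, 277.8528654047154], [0.0, 503.3156607150144, 209.0822366240944], [0.0, 0.0, 1.0]]
{'time': 0.1, 'q': array([ 1.04251354e+00,  5.28360339e-01,  1.43376414e+00, -6.19333780e-06,
        1.18140137e+00, -1.78492791e-01]), 'joint_velocities': array([-0.00024203, -0.00346163, -0.00245687,  0.00026395,  0.00106228,
        0.00024719]), 'joint_torque': array([-4.32365305e-04, -4.40987849e+01, -1.77150232e+01,  6.34769560e-02,
        5.33719675e-02, -5.25400310e-05]), 'position': array([0.21384395, 0.58662681, 0.24368054]), 'tool_rot': array([ 8.19358608e-01,  5.73280505e-01, -8.76591833e-04,  4.07311790e-04]), 'ft_force': array([0.96721523, 0.06569595, 0.31613213]), 'moment': array([0.01914991, 0.0334845 , 0.01569435]), 'grip_width': 0.08717938714591325}
```

View pics/scene0.png

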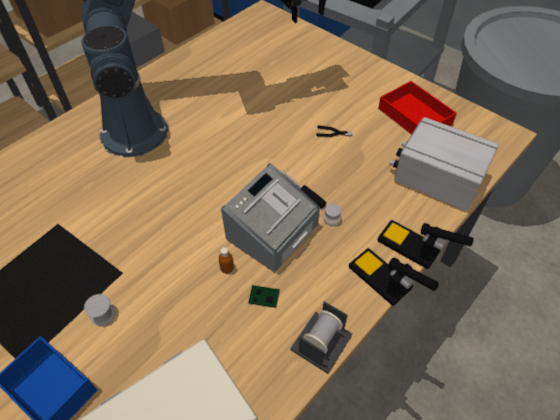

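View pics/top0.png

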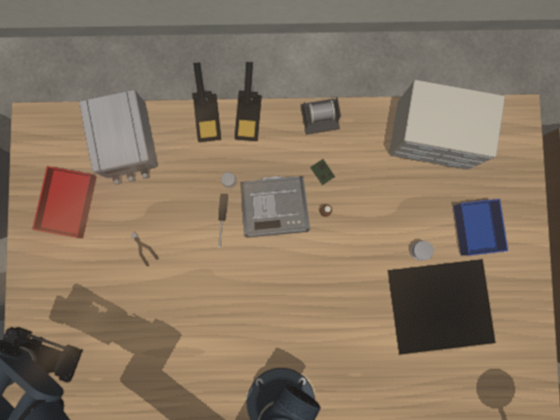

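The tester is at about (275,207) in the top view and (270,215) in the scene view. Its display and LEDs (the back) face the robot, with the rib near (264,208) in the top view. I'll enlarge both.

Run:
```python
import cv2,numpy as np
a=np.load("scene.npz")["pixels"][155:275,210:350]; b=np.load("top.npz")["pixels"][165:245,225:320]
cv2.imwrite("pics/c1.png",cv2.resize(a,None,fx=5,fy=5,interpolation=cv2.INTER_CUBIC))
cv2.imwrite("pics/c2.png",cv2.resize(b,None,fx=7,fy=7,interpolation=cv2.INTER_CUBIC))
```

```text
(no output)
```

View pics/c1.png

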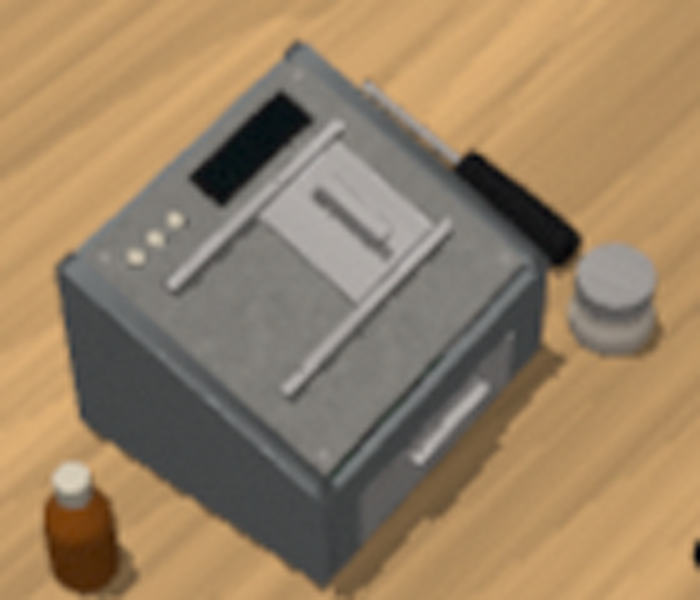

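View pics/c2.png

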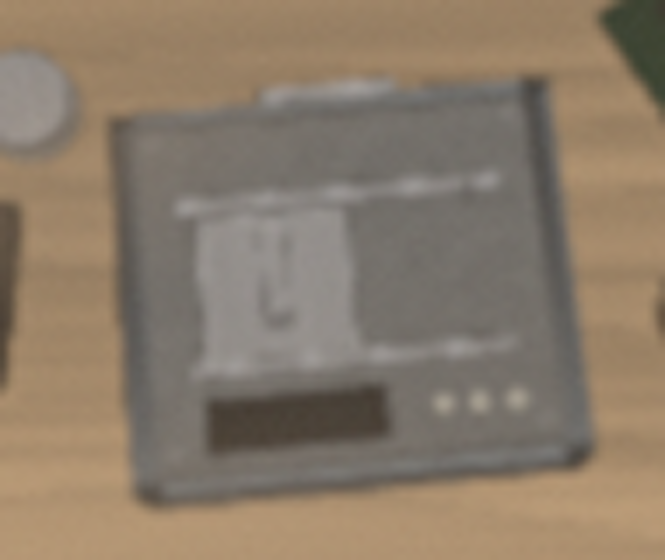

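```bash
cat > fit.py <<'E'
import numpy as np
from scipy.optimize import least_squares
from scipy.spatial.transform import Rotation as Ro
C={n:np.load(n+".npz") for n in("scene","top")}
def proj(n,X):
    c=C[n]; p=c["mtx"]@(c["R"]@X+c["t"]); return p[:2]/p[2]
def px(n,u,v):
    return np.array([(u+.5)/5+209.5,(v+.5)/5+154.5]) if n=="scene" else np.array([(u+.5)/7+224.5,(v+.5)/7+164.5])
f,b=-.0825,.0825; l=.095
box=[("scene",325,587,f,l,0),("scene",80,415,b,l,0),("scene",540,345,f,-l,0),
("top",113,120,f,-l,.09),("top",545,80,f,l,.09),("top",590,460,b,l,.142),("top",145,500,b,-l,.142),("scene",298,45,b,-l,.142),("scene",65,262,b,l,.142),("scene",325,487,f,l,.088)]
# panel points: x(mm), y (number or end 'a'/'b'), z
P=[("scene",175,285,38,'b',8),("scene",338,127,38,'a',8),("scene",290,388,-38,'b',8),("scene",447,228,-38,'a',8),
("top",180,207,-38,'a',8),("top",497,181,-38,'b',8),("top",515,342,38,'b',8),("top",200,372,38,'a',8),
("top",202,290,0,-32,5),("top",355,280,0,32,5),
("scene",262,215,34,32,5),("scene",358,300,-34,32,5)]
def T(p): return Ro.from_euler('z',p[2]).as_matrix(),np.array([p[0],p[1],0])
S=Ro.from_euler('y',-.35).as_matrix()
def res(p):
    R,t=T(p); r=[proj(n,R@np.array(X)+t)-px(n,u,v) for n,u,v,*X in box]
    for n,u,v,x,y,z in P:
        y={'a':p[6],'b':p[7]}[y] if isinstance(y,str) else y/1000
        r.append(proj(n,R@(S@np.array([x/1000,y,z/1000])+p[3:6])+t)-px(n,u,v))
    return np.ravel(r)
s=least_squares(res,[.45,0,3.14,0,0,.115,-.04,.1],loss='soft_l1')
if __name__=="__main__":
    print(np.round(s.x,4)); print(np.round(res(s.x).reshape(-1,2),1).tolist())
    R,t=T(s.x); W=R@s.x[3:6]+t; A=R@S
    print("well",W,"rib",W+A@[0,0,.021]); print(A)
    print("height of flat panel at x=wx:", .088+(s.x[3]+.0825)*np.tan(.35))
E
python3 fit.py
```

```text
[ 5.8900e-01  1.0100e-02  3.2223e+00 -6.0000e-04 -2.8200e-02  1.0860e-01
 -3.5200e-02  9.4800e-02]
[[-0.3, -0.4], [0.1, 1.1], [-0.2, -0.1], [-1.7, -0.6], [-0.0, -1.0], [0.3, -1.2], [-2.4, -0.4], [-0.4, -2.9], [-2.2, -1.0], [-0.8, 0.9], [-0.7, 0.2], [-0.7, -0.1], [-0.7, 0.3], [-0.4, -0.8], [0.4, -0.1], [-1.0, -0.7], [-0.8, -0.4], [-0.7, -0.3], [-0.7, -0.1], [-0.7, -0.8], [-1.0, -0.0], [-0.1, 0.9]]
well [0.58733839 0.0382712  0.10863979] rib [0.59451578 0.03885193 0.12836662]
[[-0.93631281  0.08064844  0.34178086]
 [-0.07575895 -0.99674261  0.02765417]
 [ 0.34289781  0.          0.93937271]]
height of flat panel at x=wx: 0.1178955312342072
```

```bash
cat > go.py <<'E'
import sys,json,os,numpy as np
from scipy.spatial.transform import Rotation as Ro
from rig import robot
from fit import s,T,S
R,t=T(s.x); W=R@s.x[3:6]+t; A=R@S
if os.path.exists("well.json"): W=np.array(json.load(open("well.json")))
o=robot.get_obs(); Q=Ro.from_quat(o["tool_rot"]).as_matrix(); p=o["position"]
tip=p+Q@[0,0,.022]
np.set_printoptions(precision=2,suppress=True)
y=A[:,1]; tx=Q.T@y
ang=np.degrees(np.arctan2(tx[1],tx[0])); ang=(ang+90)%180-90
print("t",o["time"],"tip in panel mm",A.T@(tip-W)*1e3,"force panel",A.T@o["ft_force"],"w",o["grip_width"]*1e3,"turn for x||y deg",ang)
print("panel axes in tool (cols):\n",Q.T@A)
if len(sys.argv)>1:
    g=np.array(json.loads(sys.argv[1]))/1e3
    print("shift in tool mm (as it stands)",Q.T@(W+A@g-tip)*1e3)
E
python3 go.py '[0,0,60]'; python3 -c "import json"
```

```text
t 0.1 tip in panel mm [ 346.95 -576.66   -6.31] force panel [-0.8   0.01  0.63] w 87.17938714591325 turn for x||y deg -24.667244625796712
panel axes in tool (cols):
 [[-0.39 -0.91  0.14]
 [-0.85  0.42  0.31]
 [-0.34  0.   -0.94]]
shift in tool mm (as it stands) [-378.42  557.52   57.21]
```

```bash
python3 -m pendant '[[[-25,37,0],0],[[-25,37,0],0],[[-25,37,0],0],[[-25,37,0],0],[[-25,37,0],0],[[-25,37,0],0],[[-25,37,0],0],[[-25,37,0],0]]' 34 5 && python3 -m pendant '[[[-25,37,0],0],[[-25,37,0],0],[[-25,37,0],0],[[-25,37,0],0],[[-25,37,0],0],[[-25,37,0],0],[[-25,37,0],0]]' && python3 -m pendant '[[[0,0,0],-8.2],[[0,0,0],-8.2],[[0,0,0],-8.2],[[0,0,0],0]]'; python3 go.py '[0,0,50]'
```

```text
time: 1.1
position: [0.4242, 0.2965, 0.2443]
tool_rot: [0.819, 0.573, -0.0, -0.0]
ft_force: [-0.1, -0.5, 0.6]
grip_width: 0.0342
time: 1.98
position: [0.6074, 0.0434, 0.2441]
tool_rot: [0.819, 0.573, -0.0, -0.0]
ft_force: [-0.2, 0.7, 0.5]
grip_width: 0.0341
time: 2.48
position: [0.6067, 0.0446, 0.2441]
tool_rot: [0.679, 0.734, -0.0, -0.0]
ft_force: [0.2, 0.0, 0.4]
grip_width: 0.034
t 2.475 tip in panel mm [ 20.29  -4.77 113.35] force panel [-0.08  0.01  0.43] w 33.97665523649342 turn for x||y deg -0.17401728685621265
panel axes in tool (cols):
 [[-0.   -1.    0.  ]
 [-0.94  0.    0.34]
 [-0.34 -0.   -0.94]]
shift in tool mm (as it stands) [-4.79 -2.58 66.47]
```

```bash
python3 go.py '[0,0,32]'; python3 -m pendant '[[[-3,-5,20],0],[[-2,-4,20],0],[[0,0,20],0],[[0,0,20],0],[[0,0,3],0],[[0,0,0],0]]'; python3 go.py '[0,0,14]'
python3 - <<'E'
from rig import camera
import cv2
a=camera("scene")["pixels"][130:250,225:345]; b=camera("top")["pixels"][155:255,225:325]
cv2.imwrite("pics/d1.png",cv2.hconcat([cv2.resize(a,(400,400),interpolation=3),cv2.resize(b,(400,400),interpolation=3)]))
E
```

```text
t 2.475 tip in panel mm [ 20.29  -4.77 113.35] force panel [-0.08  0.01  0.43] w 33.97665523649342 turn for x||y deg -0.17401728685621265
panel axes in tool (cols):
 [[-0.   -1.    0.  ]
 [-0.94  0.    0.34]
 [-0.34 -0.   -0.94]]
shift in tool mm (as it stands) [-4.82 -8.73 83.38]
time: 3.22
position: [0.5986, 0.039, 0.1617]
tool_rot: [0.679, 0.734, 0.0, 0.0]
ft_force: [-0.4, -0.5, 0.0]
grip_width: 0.0339
t 3.225 tip in panel mm [ 0.03  0.22 33.07] force panel [ 0.45  0.5  -0.14] w 33.87238490689899 turn for x||y deg -0.12418457432426067
panel axes in tool (cols):
 [[-0.   -1.    0.  ]
 [-0.94  0.    0.34]
 [-0.34  0.   -0.94]]
shift in tool mm (as it stands) [ 0.2  -6.51 17.92]
```

View pics/d1.png

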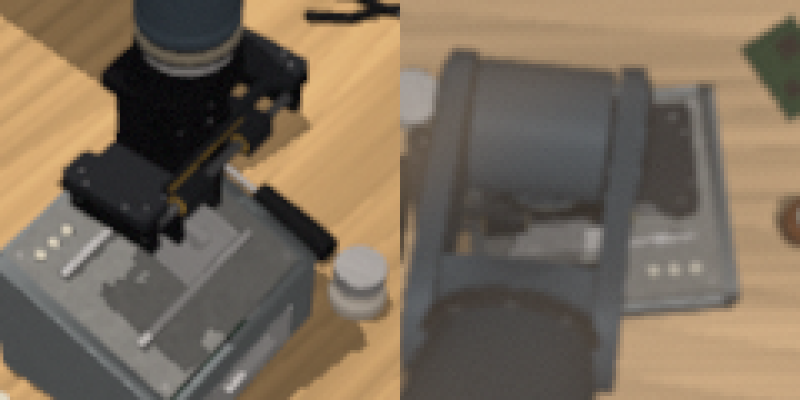

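```bash
python3 -m pendant '[[[0,-1,4],0],[[0,-1,3],0],[[0,0,0],0]]' |grep force; python3 -m pendant '[[[0,-1,2],0],[[0,0,0],0]]'|grep force;  python3 -m pendant '[[[0,-1,2],0],[[0,0,0],0]]'|grep force;python3 go.py '[0,0,14]'
```

```text
ft_force: [-0.7, -0.3, -1.0]
ft_force: [0.4, 0.0, 0.2]
ft_force: [-0.1, 0.4, -0.3]
t 4.2 tip in panel mm [ 0.29  0.17 20.91] force panel [-0.05 -0.39 -0.27] w 33.712900799169546 turn for x||y deg -0.06878742544625993
panel axes in tool (cols):
 [[-0.   -1.    0.  ]
 [-0.94  0.    0.34]
 [-0.34 -0.   -0.94]]
shift in tool mm (as it stands) [ 0.16 -2.09  6.59]
```

```bash
for i in 1 2 3 4; do :; done; python3 -m pendant '[[[0,-0.5,1.5],0],[[0,0,0],0]]' |grep force; python3 -m pendant '[[[0,-0.5,1.5],0],[[0,0,0],0]]'|grep force;  python3 -m pendant '[[[0,-0.5,1.5],0],[[0,0,0],0]]'|grep force;python3 go.py '[0,0,12]'
```

```text
ft_force: [-0.6, 0.4, 0.1]
ft_force: [-0.0, -1.1, -0.2]
ft_force: [0.4, 0.1, -1.5]
t 4.95 tip in panel mm [ 0.09  0.17 16.21] force panel [-0.87 -0.11 -1.29] w 34.11943625817906 turn for x||y deg -0.06658560001346814
panel axes in tool (cols):
 [[-0.   -1.    0.  ]
 [-0.94  0.    0.34]
 [-0.34 -0.   -0.94]]
shift in tool mm (as it stands) [ 0.17 -1.36  3.98]
```

```bash
python3 -m pendant '[[[0,-0.5,1.5],0],[[0,0,0],0]]' |grep -E 'force|pos'; python3 -m pendant '[[[0,-0.5,1.5],0],[[0,0,0],0]]'|grep  -E 'force|pos';  python3 -m pendant '[[[0,-0.3,1],0],[[0,0,0],0]]'|grep  -E 'force|pos';python3 go.py '[0,0,12]'
```

```text
position: [0.5928, 0.0385, 0.1449]
ft_force: [-1.3, 0.1, 2.0]
position: [0.5927, 0.0384, 0.1446]
ft_force: [-1.7, -0.2, 8.7]
position: [0.5928, 0.0384, 0.1444]
ft_force: [-0.7, 0.7, 12.0]
t 5.7 tip in panel mm [-0.42  0.28 14.84] force panel [ 4.72 -0.74 11.1 ] w 34.059751367088204 turn for x||y deg -0.06448093809638067
panel axes in tool (cols):
 [[-0.   -1.   -0.  ]
 [-0.94  0.    0.35]
 [-0.35  0.   -0.94]]
shift in tool mm (as it stands) [ 0.28 -1.37  2.52]
```

```bash
python3 -m pendant '[[[0,1,-6],0],[[0,0,0],0]]' |grep -E 'force|pos'
python3 - <<'E'
import fit,json,numpy as np
from scipy.optimize import least_squares
g=lambda q:np.insert(q,5,.115)
s=least_squares(lambda q:fit.res(g(q)),np.delete(fit.s.x,5),loss='soft_l1'); x=g(s.x)
R,t=fit.T(x); W=R@x[3:6]+t; print(np.round(x,4),W,np.degrees(x[2]-fit.s.x[2]),s.cost,fit.s.cost)
json.dump(W.tolist(),open("well.json","w"))
E
python3 go.py '[0,0,13]'
```

```text
position: [0.5928, 0.0385, 0.1482]
ft_force: [-0.1, 0.3, -0.0]
[ 5.8900e-01  1.0100e-02  3.2246e+00 -1.9000e-03 -2.6400e-02  1.1500e-01
 -3.5400e-02  9.4900e-02] [0.58878484 0.03656532 0.115     ] 0.1285656228519083 16.118356529976587 12.946736920911937
t 5.95 tip in panel mm [-0.05 -1.57 11.93] force panel [ 0.09 -0.28 -0.07] w 34.17014685199448 turn for x||y deg -0.06315579090960455
panel axes in tool (cols):
 [[-0.   -1.    0.  ]
 [-0.94  0.    0.34]
 [-0.34  0.   -0.94]]
shift in tool mm (as it stands) [-1.57  0.32 -1.03]
```

```bash
python3 -m pendant '[[[-10,0,0],0],[[-5,0,0],0],[[-5,0,0],0],[[0,0,0],0]]' |grep -E 'force|pos';python3 -m pendant '[[[-6,0,0],0],[[-6,0,0],0],[[-6,0,0],0],[[-6,0,0],0],[[0,0,0],0]]' |grep -E 'force|pos'; python3 go.py
```

```text
position: [0.5939, 0.0179, 0.1476]
ft_force: [-0.6, -0.0, -0.7]
position: [0.5965, -0.0065, 0.1483]
ft_force: [0.3, 0.9, 0.1]
t 7.075 tip in panel mm [-0.13 43.54 12.04] force panel [-0.27 -0.9   0.25] w 33.84224343106297 turn for x||y deg -0.08603226522984642
panel axes in tool (cols):
 [[-0.   -1.   -0.  ]
 [-0.94  0.    0.34]
 [-0.34  0.   -0.94]]
```

Run:
```python
from rig import camera
import cv2
a=camera("scene")["pixels"][130:270,215:355]
cv2.imwrite("pics/e1.png",cv2.resize(a,(560,560),interpolation=3))
```

```text
(no output)
```

View pics/e1.png

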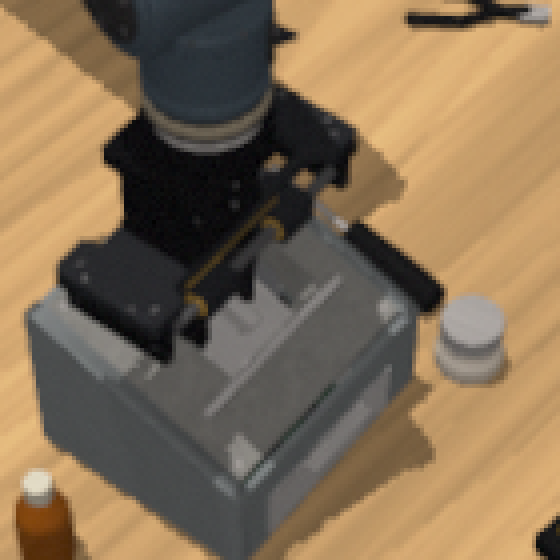

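The shutter is moving with the rib between the fingers, and the well is starting to show at (300,285). I'll keep pushing to the stop.

```bash
python3 -m pendant '[[[-6,0,0],0],[[-6,0,0],0],[[-6,0,0],0],[[-6,0,0],0],[[0,0,0],0]]' |grep -E 'force';python3 -m pendant '[[[-3,0,0],0],[[0,0,0],0]]' |grep -E 'force'; python3 -m pendant '[[[-2,0,0],0],[[0,0,0],0]]' |grep -E 'force'; python3 go.py;python3 -m pendant '[[[-1.5,0,0],0],[[0,0,0],0]]' |grep -E 'force';python3 go.py|head -1
```

```text
ft_force: [-0.3, 0.9, 0.8]
ft_force: [-0.0, 1.3, 0.2]
ft_force: [-0.3, 4.4, 1.2]
t 8.25 tip in panel mm [ 0.31 70.84 11.54] force panel [ 0.35 -4.46  1.14] w 34.26875066466167 turn for x||y deg -0.07443745555218584
panel axes in tool (cols):
 [[-0.   -1.    0.  ]
 [-0.94  0.    0.34]
 [-0.34 -0.   -0.94]]
ft_force: [-0.2, 8.2, 1.8]
t 8.5 tip in panel mm [ 0.33 70.92 11.47] force panel [ 0.13 -8.2   1.84] w 34.181692032194555 turn for x||y deg -0.11106267158720584
```

```bash
python3 -m pendant '[[[4,0,0],0],[[0,0,-15],0],[[0,0,-20],0],[[15,0,0],0],[[20,0,0],0],[[20,0,0],0],[[15,0,0],0],[[0,0,0],0]]' 0 10 ; python3 go.py '[-8,-3,12]'
python3 - <<'E'
from rig import camera
import cv2
a=camera("scene")["pixels"][130:270,215:355]
cv2.imwrite("pics/f1.png",cv2.resize(a,(560,560),interpolation=3))
E
```

```text
time: 9.5
position: [0.5922, 0.0397, 0.1827]
tool_rot: [0.677, 0.736, -0.0, -0.0]
ft_force: [-1.0, 0.2, 0.4]
grip_width: 0.0004
t 9.5 tip in panel mm [12.22 -2.82 44.19] force panel [ 1.09 -0.27 -0.  ] w 0.4314866726421675 turn for x||y deg 0.08199156662712426
panel axes in tool (cols):
 [[ 0.   -1.   -0.  ]
 [-0.94 -0.    0.34]
 [-0.34 -0.   -0.94]]
shift in tool mm (as it stands) [ 0.16  7.98 37.17]
```

View pics/f1.png

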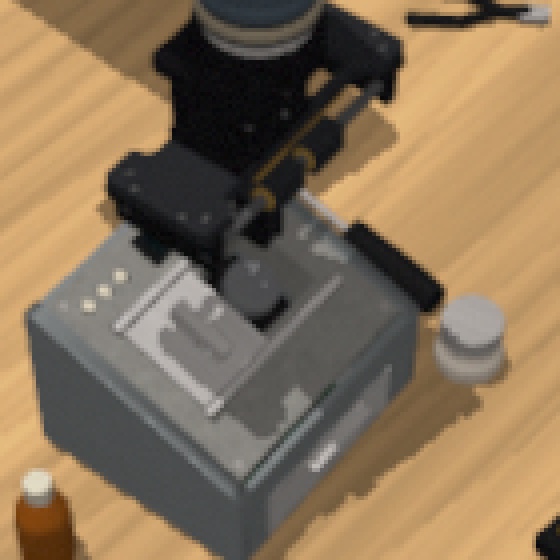

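The shutter is at its open stop, with its plate around (190,335). The round button shows at about (254,288).

```bash
python3 - <<'E'
import numpy as np,json
from fit import C,T,S,s
R,_=T(s.x);A=R@S;W=np.array(json.load(open("well.json")));c=C["scene"]
u=np.array([(254.5)/4+214.5,(288.5)/4+129.5,1]); d=A.T@c["R"].T@np.linalg.inv(c["mtx"])@u; o=A.T@(-c["R"].T@c["t"]-W)
for z in(-3,-10,-18): print(z,(o+d*(z/1e3-o[2])/d[2])*1e3)
E
python3 -m pendant '[[[0,8,10],0],[[0,0,10],0],[[0,0,8],0],[[0,0,5],0],[[0,0,0],0]]'; python3 go.py '[-8,-3,0]'
```

```text
-3 [-4.87925366  5.16665899 -3.        ]
-10 [ -4.12170064   1.24009471 -10.        ]
-18 [ -3.25592576  -3.24740731 -18.        ]
time: 10.18
position: [0.6003, 0.0385, 0.1494]
tool_rot: [0.679, 0.735, -0.0, -0.001]
ft_force: [0.6, 0.6, -0.0]
grip_width: 0.0011
t 10.175 tip in panel mm [-6.63 -1.01 15.63] force panel [-0.58 -0.56  0.18] w 1.0760788358181441 turn for x||y deg -0.08340376830443574
panel axes in tool (cols):
 [[-0.   -1.    0.  ]
 [-0.94  0.    0.34]
 [-0.34 -0.   -0.94]]
shift in tool mm (as it stands) [ 1.98 -4.05 15.15]
```

```bash
python3 -m pendant '[[[1,-2,5],0],[[0,-2,5],0],[[0,0,0],0]]'|grep force; python3 -m pendant '[[[0,-0.7,1.9],0],[[0,0,0],0]]'|grep force; python3 -m pendant '[[[0,-0.7,1.9],0],[[0,0,0],0]]'|grep force; python3 -m pendant '[[[0,-0.7,1.9],0],[[0,0,0],0]]'|grep force;  python3 go.py|head -1
```

```text
ft_force: [0.9, 0.2, 0.5]
ft_force: [-1.1, 0.3, 0.3]
ft_force: [-0.1, -0.1, -0.4]
ft_force: [1.2, 0.2, -0.1]
t 11.3 tip in panel mm [-6.33 -2.13 -0.71] force panel [-1.14 -0.15  0.3 ] w 0.7537178018091362 turn for x||y deg -0.06894839000869979
```

Now at edge depth of about -4 mm; continuing.

```bash
for k in 1; do python3 -m pendant '[[[0,-0.7,1.9],0],[[0,0,0],0]]'|grep force; python3 -m pendant '[[[0,-0.7,1.9],0],[[0,0,0],0]]'|grep force; python3 -m pendant '[[[0,-0.7,1.9],0],[[0,0,0],0]]'|grep force;  python3 go.py|head -1; done
```

```text
ft_force: [0.9, 0.3, -0.6]
ft_force: [-0.2, 1.0, 0.6]
ft_force: [0.1, 0.6, 3.6]
t 12.05 tip in panel mm [-6.69 -2.08 -5.91] force panel [ 1.13 -0.57  3.41] w 0.2827250644011821 turn for x||y deg -0.06804903538500184
```

```bash
python3 -m pendant '[[[0,-0.7,1.9],0],[[0,0,0],0]]'|grep force; python3 -m pendant '[[[0,-0.7,1.9],0],[[0,0,0],0]]'|grep force; python3 go.py|head -1
python3 - <<'E'
from rig import camera
import cv2,numpy as np
a=camera("scene")["pixels"]; np.save("pre.npy",a)
E
python3 -m pendant '[[[0,-0.5,1.4],0],[[0,0,0],0]]'|grep force; python3 go.py|head -1
```

```text
ft_force: [-0.2, -1.2, 5.8]
ft_force: [-0.1, -0.0, 6.8]
t 12.55 tip in panel mm [-6.78 -2.05 -9.38] force panel [2.38 0.01 6.33] w 0.7276086299341877 turn for x||y deg -0.07024637865458772
ft_force: [0.3, 0.7, 4.9]
t 12.85 tip in panel mm [ -6.87  -2.01 -11.24] force panel [ 1.35 -0.7   4.72] w 0.36527276976877343 turn for x||y deg -0.06822383992266623
```

```bash
python3 -m pendant '[[[0,0,0],0],[[0,0,0],0],[[0,0,0],0],[[0,0,0],0]]'|grep force
python3 - <<'E'
from rig import camera
import cv2,numpy as np
a=camera("scene")["pixels"]; p=np.load("pre.npy")
print(cv2.absdiff(a,p)[190:270,260:340].mean())
cv2.imwrite("pics/g1.png",cv2.resize(a[130:270,215:355],(560,560),interpolation=3))
E
```

```text
ft_force: [1.6, 1.2, 4.1]
14.04109375
```

View pics/g1.png

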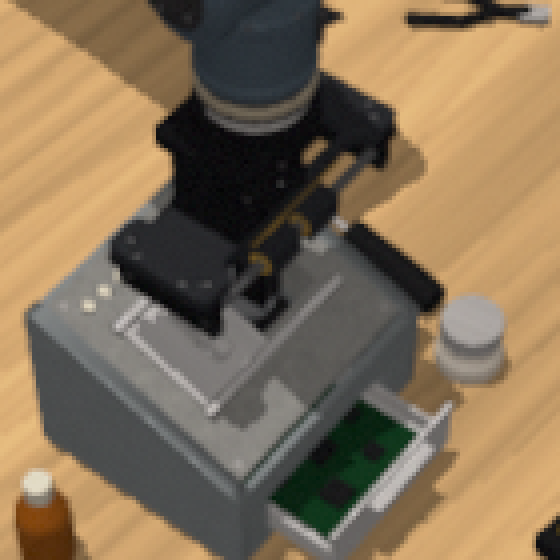

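The tray is out, around (360,470). Retracting, then going back over the rib with the fingers opened.

```bash
python3 -m pendant '[[[0,2.4,-6.5],0],[[0,2.4,-6.5],0],[[0,2.4,-6.5],0],[[0,2.4,-6.5],0],[[0,0,-15],0],[[0,0,-15],0],[[0,0,0],0]]' 34 5|grep force;  python3 -m pendant '[[[-15,0,0],0],[[-20,0,0],0],[[-20,0,0],0],[[-6,0,0],0],[[0,0,0],0]]'|grep -E 'force|width'; python3 go.py '[0,59,12]'
```

```text
ft_force: [0.4, -0.8, 0.1]
ft_force: [-0.3, 1.0, -0.4]
grip_width: 0.0341
t 14.9 tip in panel mm [ 3.84 59.81 43.55] force panel [ 0.04 -1.05 -0.39] w 34.11247260772706 turn for x||y deg -0.16789824342049542
panel axes in tool (cols):
 [[-0.   -1.    0.  ]
 [-0.94  0.    0.34]
 [-0.34 -0.   -0.94]]
shift in tool mm (as it stands) [ 0.78 -7.2  30.96]
```

```bash
python3 -m pendant '[[[1,-4,8],0],[[0,-3,8],0],[[0,0,0],0]]'|grep force;python3 -m pendant '[[[0,0,4],0],[[0,0,4],0],[[0,0,0],0]]'|grep force;python3 -m pendant '[[[0,0,3],0],[[0,0,3],0],[[0,0,0],0]]'|grep force;  python3 go.py '[0,59,12]'
```

```text
ft_force: [0.0, -1.0, 0.0]
ft_force: [-0.2, -0.1, -0.1]
ft_force: [-0.2, -0.2, 0.0]
t 16.025 tip in panel mm [ 0.19 57.87 12.85] force panel [ 0.21  0.2  -0.05] w 33.48138418549976 turn for x||y deg -0.07383336684159758
panel axes in tool (cols):
 [[-0.   -1.    0.  ]
 [-0.94  0.    0.34]
 [-0.34 -0.   -0.94]]
shift in tool mm (as it stands) [-1.13 -0.11  0.86]
```

```bash
python3 -m pendant '[[[8,0,0.5],0],[[6,0,0],0],[[6,0,0],0],[[6,0,0],0],[[6,0,0],0],[[0,0,0],0]]'|grep force;python3 -m pendant '[[[6,0,0],0],[[6,0,0],0],[[6,0,0],0],[[6,0,0],0],[[6,0,0],0],[[0,0,0],0]]'|grep force;python3 go.py|head -1; python3 -m pendant '[[[4,0,0],0],[[0,0,0],0]]'|grep force;python3 -m pendant '[[[3,0,0],0],[[0,0,0],0]]'|grep force; python3 -m pendant '[[[2,0,0],0],[[0,0,0],0]]'|grep force; python3 go.py|head -1
```

```text
ft_force: [-0.7, -1.2, 0.3]
ft_force: [0.4, -0.1, 0.1]
t 17.525 tip in panel mm [-0.14 -5.24 12.85] force panel [-0.35  0.13  0.24] w 33.77139019898477 turn for x||y deg -0.052266671725419656
ft_force: [0.7, -1.0, 0.0]
ft_force: [-0.7, -2.5, -0.0]
ft_force: [-0.4, -2.3, 1.2]
t 18.275 tip in panel mm [ -0.18 -13.2   12.82] force panel [0.9  2.26 0.9 ] w 33.948534870861444 turn for x||y deg -0.06579753986022752
```

```bash
python3 -m pendant '[[[1.5,0,0],0],[[0,0,0],0]]'|grep force;python3 go.py|head -1;python3 -m pendant '[[[1.5,0,0],0],[[0,0,0],0]]'|grep force;python3 go.py|head -1;python3 -m pendant '[[[1,0,0],0],[[0,0,0],0]]'|grep force;python3 go.py|head -1
```

```text
ft_force: [0.2, -2.1, 0.6]
t 18.525 tip in panel mm [ -0.17 -14.72  12.8 ] force panel [0.15 2.09 0.6 ] w 33.98485787771261 turn for x||y deg -0.06271467595990998
ft_force: [-0.3, -5.3, 0.2]
t 18.775 tip in panel mm [ -0.19 -15.39  12.77] force panel [ 0.75  5.27 -0.06] w 34.00346254964139 turn for x||y deg -0.036289835366460466
ft_force: [-0.2, -7.1, -1.0]
t 19.025 tip in panel mm [ -0.18 -15.46  12.76] force panel [ 0.36  7.1  -1.18] w 34.017880302476755 turn for x||y deg -0.018556054456894344
```

It's at the closed stop: 86.4 mm of finger travel against the 62 + 24 = 86 mm expected. Backing off and retreating.

```bash
python3 -m pendant '[[[-8,0,0],0],[[-5,0,0],0],[[0,0,-15],0],[[0,0,-25],0],[[0,0,-35],0],[[0,0,-35],0],[[0,0,0],0]]'; python3 -m pendant '[[[30,30,0],0],[[40,30,0],0],[[40,30,0],0],[[40,20,0],0],[[40,0,0],0],[[0,0,0],0],[[0,0,0],0]]'
python3 - <<'E'
from rig import camera
import cv2
a=camera("scene")["pixels"][110:330,190:390]; b=camera("top")["pixels"][135:265,120:350]
cv2.imwrite("pics/h1.png",cv2.hconcat([cv2.resize(a,(400,440),interpolation=3),cv2.copyMakeBorder(cv2.resize(b,(400,226),interpolation=3),0,214,0,0,0)]))
E
```

```text
time: 19.9
position: [0.5951, 0.0413, 0.2633]
tool_rot: [0.678, 0.735, 0.003, 0.003]
ft_force: [0.4, -0.4, 0.2]
grip_width: 0.0338
time: 20.78
position: [0.6869, 0.239, 0.2582]
tool_rot: [0.678, 0.735, -0.001, -0.0]
ft_force: [0.5, 0.3, 0.2]
grip_width: 0.0341
```

View pics/h1.png

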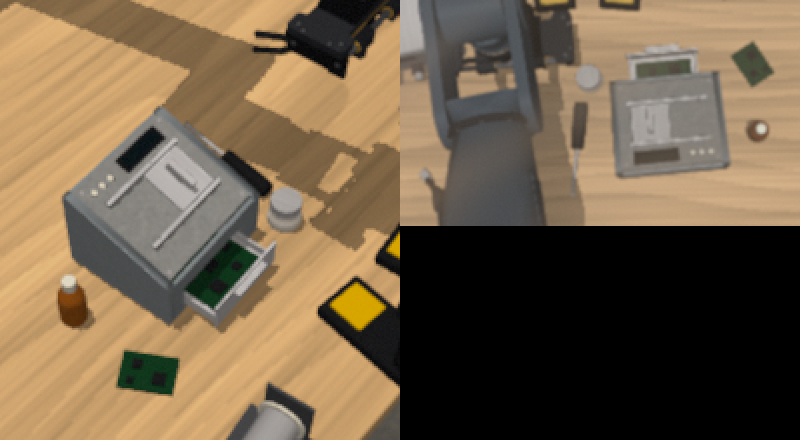

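The shutter is closed at (180,175), the tray is out at (230,280), the bystanders near the tester are in place and the arm is clear. Handing in.

```bash
python3 -c "
from rig import order; print(order.hand_in())"
```

```text
the job is handed in; nothing more can be done
None
```

The tray is out, the shutter is closed again, and I handed the job in at about 21 s of the 45 s allowed. The hand-in gives no verdict.

- **What I did:** I pushed the shutter's rib to its open stop and pressed the button with the closed fingertips, first touching it about 8–9 mm below the panel. I pressed until the tray came out, then pushed the rib back to its closed stop and moved the arm away.
- **Travel:** the fingers moved 86.4 mm between the two stops. The expected figure is about 86 mm: 62 mm of shutter travel plus 24 mm of clearance around the rib.
- **Last picture:** the shutter is closed, the tray is out, and the arm is clear of everything. The flux bottle, tip jar, screwdriver and spare board look unmoved. The reel and cutters I did not check specifically; the arm never went near the bench around them.
- **Forces:** the highest reading was about 12 N, when I felt for the shutter plate. Forces were read only at the end of each short move, so brief peaks in between were not seen.
- **What disagreed:** the panel height from the camera images came out about 6 mm lower than the height I felt by touch. I used 115 mm at the well, which fits the touch and the given dimensions. The well also turned out about 3 mm to the side of the image estimate, judging by where the shutter stopped.

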